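Shut off the torch gas at the bench valve box

TASK

Shut off the torch gas at the grey valve box on the jeweller's bench. Push the box's loose aluminium cover plate by its raised bar, straight back away from the robot to the far stop, so that the valve well lies open; then push the valve handle with the round disc on its end a quarter turn clockwise (seen from above) until it is fully shut, pointing across the box. Only push: do not lift or tip the cover plate, and leave the straight handle beside it and everything else on the bench alone.

Things in the scene. Friction and masses are not known exactly. Their poses are not given: they have to be found in the camera images.
- valve_box: Fixed grey steel box, 310 (its x) by 242 (its y) by 78 mm high. Origin: centre of its underside, on the bench; x points away from the robot (within 0.35 rad of world x), y left, z up. Open well in the front half, flat deck (top z 68.5 mm) in the rear half. The cover lies on side ledges (z 70 mm) between side guides and end stops at x = +-147 mm, all 78 mm high.
- well (a point): Centre of the well's mouth, at box (-70, 0, 70) mm. Well: 134 mm (x) by 202 mm (y), floor 5 mm above the bench. In it two brass quarter-turn valves side by side, spindles at box x -45 mm, y -46 and +39 mm; which place has the disc handle varies. Valve bodies and pipes reach 35 mm above the bench; above that only stems (12 mm across) and handles.
- cover: Loose aluminium cover plate, 150 (box x) by 218 (box y) by 5 mm, about 0.5 kg, origin at the centre of its underside, 70 mm above the bench; 2 mm play at each side guide; sliding takes about 2 to 7 N.
- cover_bar (a point): Centre of the raised dark steel push bar in the middle of the cover: 14 mm (x) by 80 mm (y), 75 to 97 mm above the bench; this point is 86 mm above the bench. With the well covered it is at box x -70 to -50 mm; with the cover against the far stop, at box x +72 mm, and the whole well is open.
- gas_spindle (a point): Point on the vertical turning axis of the gas valve (the one with the disc handle), 48 mm above the bench, at half the height of the handle.
- gas_end (a point): Centre of the round disc (28 mm diameter, 12 mm thick, 42 to 54 mm above the bench) at the end of the gas handle, 42 mm from the spindle axis; between disc and hub (radius 11 mm) runs a bar 11 mm wide. Plain steel, like the other handle.
- gas_handle (a joint): Turn of the gas handle, rad: 0 open (handle points to box -x, towards the robot), grows clockwise seen from above, 1.571 shut at its stop (handle points to box +y, left). Starts at 0 to 0.25. Friction about 0.12 N m (some 3 N at the disc); it stays where it is left.
- air_spindle (a point): Point on the turning axis of the other valve, whose handle must be left alone, 48 mm above the bench.
- air_end (a point): Point on the other handle, 42 mm from its spindle axis. A straight steel bar 11 mm wide, 12 mm thick, reaching 56 mm from the axis, 42 to 54 mm above the bench. It starts pointing to box -x, or up to 0.25 rad clockwise from that, and turns as easily.
- glue_stick: Bystander, loose: glue stick 34 mm across, 85 mm tall, left of the box. Origin: centre of its underside.
- jar: Bystander, loose: small glass jar 54 mm across, 60 mm tall, right of the box. Origin: centre of its underside.
- bushing: Bystander, loose: brass ring 34 mm across, 18 mm tall, in front of the box. Origin: centre of its underside.
- mallet: Bystander, loose: wooden mallet lying well to the right.
- driver: Bystander, loose: screwdriver lying well to the left.
- flat_stake: Bystander, loose: steel block 70 by 70 by 25 mm, well to the right.
- dish: Bystander, loose: copper dish 80 mm across, 30 mm tall, well to the left.

How it is judged:
By the outcome, as a careful person would: the job done as asked, in the order asked, and still so for the second after the job is handed in, with the robot touching nothing.
It also fails if it takes over 51 s, if anything falls off the work surface, if the arm or the gripper's body presses on something with over 40 N, if the wrist force passes 120 N, or if a joint passes its speed limit or range.

ROBOT

A 7-joint arm with a two-finger parallel gripper is mounted at the origin on the work surface. World frame = base frame: x ahead of the robot, y to its left, z up, the work surface at z = 0. Lengths are in m, angles in rad, forces in N, time in s.
With the tool pointing down it reaches from about 0.425 to 0.875 m from the base axis. Payload 9.9 kg.
Tool frame: the origin (TCP) lies at the very end of the fingers, on their centre line; the grasp point (between the pads) lies 19 mm behind it; z points along the fingers, y is the direction in which the jaws open and shut (so a half turn about z gives the same grasp; the last joint's range is limited). The gripper opens to 85 mm and grips with 20 to 120 N. Pads are 22 mm wide; open, the fingers measure 114 mm over their backs; the gripper's body (76 mm by 85 mm) begins 54 mm behind the grasp point. The pads swing forward as they close: fully open they stand 13 mm farther back than shut.
Start: joints at [1.242, 0.576, 0.025, 1.437, -0.015, 1.129, -0.057], TCP at [0.164, -0.655, 0.231] pointing down, gripper open.
Joint ranges: [-2.76, 2.76], [-0.34, 2.15], [-1.52, 1.57], [0.19, 2.46], [-1.09, 4.23], [0.17, 1.99], [-2.82, 2.82]. Speed limits (rad/s): [2.22, 2.22, 3.01, 3.01, 3.14, 3.14, 3.14].

INTERFACE

Orientations are given as a rotation vector (axis times angle).
In Python, from bench import ctrl, command_gripper, inverse_kinematics, optics gives the robot as it stands. The module is installed in compiled form; this text tells all that it offers. Calls block until the motion is done:
- ctrl.goto(position, orientation): joint-space move of the TCP to a pose.
- ctrl.move_linear(position, vel=0.15, orientation=None, stop_force=None): straight line of the TCP; orientation=None keeps the orientation; vel is the mean speed in m/s. With stop_force (N) it stops when the force on the tool has changed by that much, and returns True; else False.
- ctrl.move_joints(angles): joint-space move.
- command_gripper(opening, grasp_force=None): opening from 0.0 (shut) to 1.0 (fully open); grasp_force is the grip in N (None keeps the last); returns when the fingers have stopped.
- ctrl.sleep(seconds).
- inverse_kinematics(position, orientation): joint angles nearest the present ones, or None.
- ctrl.observe(): the state.
- optics.snapshot(name): name is "scene" or "top"; returns (picture, depth): 420x560x3 uint8, blue, green, red; 420x560 float32, m along the optical axis (not along the pixel's ray), 0 where there is no reading.
- optics.get_calibration(name): a dict with "mtx" (3x3 intrinsics, pixels), "dist" ([k1, k2, p1, p2, k3] as OpenCV has them; the pictures are not rectified), "R" (3x3) and "t" (3): a world point X has camera coordinates R X + t. Camera axes: x right, y down, z forward; pixel columns grow to the right and rows downward; lengths in m; the calibration is good to about 2 mm. A picture is of the moment at which its call begins. get_calibration takes no time and is no camera call.
A pose or a line that the arm cannot do raises ctrl.PlanningError and nothing moves.
- ctrl.job_done(): hands the job in, once; it reports no verdict.
The state is a dict: "time": time; "qpos": joint angles; "dq": joint speeds; "joint_torque": joint torques, N m; "tcp_pos": TCP position; "tcp_rot": TCP orientation; "ft_force": force on the tool from outside, world axes, zero at the start; "torque": the same for the moment, N m; "width": opening from 0.0 (shut) to 1.0 (fully open).
Only numpy, scipy, OpenCV 4.12 (cv2) and the standard library are available. Lean on these libraries where they do the work, as an engineer would, in place of code of your own. Each camera call takes 0.05 s, during which the arm holds its last target. There are 200 camera calls.

## Working session

There is one attempt and no reset: what is moved stays moved. The work goes in short steps, each a Python script; the robot and the scene stay as the last script left them, time stands still between calls to the robot, and variables do not carry over. Pictures are saved under pics/ and viewed, about 8 in all and at most 12, crops included, and the job is handed in when it is done.

```bash
mkdir -p pics; cat > h.py <<'E'
import numpy as np, cv2
from bench import ctrl, command_gripper, inverse_kinematics, optics
def ray(name,uv):
    c=optics.get_calibration(name);K=np.array(c["mtx"]);R=np.array(c["R"]);t=np.array(c["t"])
    p=cv2.undistortPoints(np.array(uv,float).reshape(-1,1,2),K,np.array(c["dist"])).reshape(-1,2)
    d=np.c_[p,np.ones(len(p))]@R
    return -R.T@t,d
def plane(name,uv,z):
    o,d=ray(name,uv); return o+d*((z-o[2])/d[:,2])[:,None]
def proj(name,X):
    c=optics.get_calibration(name)
    return cv2.projectPoints(np.array(X,float).reshape(-1,1,3),cv2.Rodrigues(np.array(c["R"]))[0],np.array(c["t"]),np.array(c["mtx"]),np.array(c["dist"]))[0].reshape(-1,2)
def cloud(name,dep):
    v,u=np.mgrid[:420,:560]; o,d=ray(name,np.c_[u.ravel(),v.ravel()])
    return (o+d*dep.reshape(-1,1)).reshape(420,560,3)
E
python3 - <<'E'
from h import *
for n in("scene","top"):
    im,d=optics.snapshot(n); cv2.imwrite(f"pics/{n}0.png",im); np.save(f"{n}0.npy",d)
    c=optics.get_calibration(n); print(n,-np.array(c["R"]).T@np.array(c["t"]),np.array(c["R"]).round(2).tolist())
s=ctrl.observe();print(s["time"],s["tcp_rot"],s["width"])
E
```

```text
scene [1.22736705 0.87816145 0.89240017] [[-0.77, 0.64, 0.0], [0.36, 0.44, -0.82], [-0.53, -0.63, -0.57]]
top [ 1.70420803e-01 -6.33112376e-04  1.45205480e+00] [[-0.0, -1.0, 0.0], [-0.97, 0.0, -0.22], [0.22, -0.0, -0.97]]
0.1 [-3.11660604e+00 -3.83365343e-01  3.76373086e-04] 1.0019840035638803
```

View pics/top0.png

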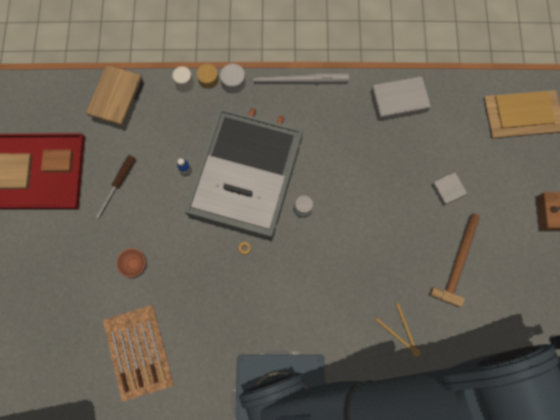

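View pics/scene0.png

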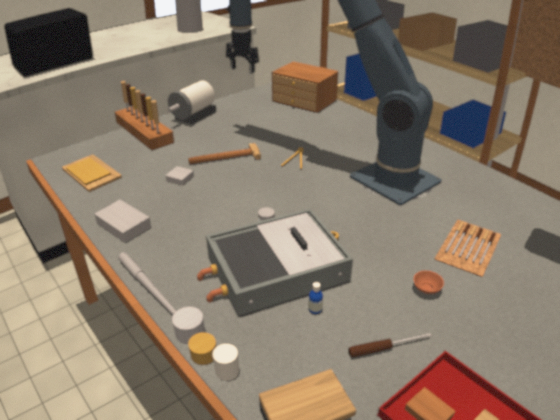

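The top view shows the box with corners near (221,114), (301,130), (272,236) and (189,214). The light cover is in the front half with its dark bar at about (238,190). The bushing is at (245,248), the glue stick at (183,165) and the jar at (304,205). Next I'll fit the box and the bar.

```bash
cat > box.py <<'E'
from h import *
def fit(name,d,c0=None):
    P=cloud(name,d); m=(d>0)&(P[...,2]>0.06)&(P[...,2]<0.11)
    if name=="top": m[:105]=0;m[245:]=0;m[:,:187]=0;m[:,305:]=0
    else: m[:205]=0;m[305:]=0;m[:,:200]=0;m[:,355:]=0
    n,l,s,_=cv2.connectedComponentsWithStats(m.astype(np.uint8)); k=1+s[1:,4].argmax()
    Q=P[l==k]; r=cv2.minAreaRect((Q[:,:2]*1000).astype(np.float32)); return P,l==k,Q,r
E
python3 - <<'E'
from box import *
for n in("top","scene"):
    d=np.load(n+"0.npy"); P,m,Q,r=fit(n,d); print(n,r,"z pct",np.percentile(Q[:,2],[2,25,50,75,98]).round(4))
im=cv2.imread("pics/top0.png"); g=cv2.cvtColor(im,cv2.COLOR_BGR2GRAY)
reg=np.zeros_like(g);reg[178:202,215:262]=1
b=((g<85)&(reg>0)).astype(np.uint8)
n,l,s,c=cv2.connectedComponentsWithStats(b);k=1+s[1:,4].argmax();print(s[k],c[k])
v,u=np.nonzero(l==k); W=plane("top",np.c_[u,v],0.097)[:,:2]*1000
print("bar",cv2.minAreaRect(W.astype(np.float32)),W.mean(0))
# cover light mask
b=((g>120)&(np.indices(g.shape)[0]>140)).astype(np.uint8);b[:, :187]=0;b[:,295:]=0;b[235:]=0
n,l,s,c=cv2.connectedComponentsWithStats(b);k=1+s[1:,4].argmax();v,u=np.nonzero(l==k);W=plane("top",np.c_[u,v],0.075)[:,:2]*1000
print("cover",cv2.minAreaRect(W.astype(np.float32)))
for nm,uv in(("glue",(183,165)),("jar",(304,205)),("bush",(245,248))):print(nm,plane("top",[uv],{"glue":.085,"jar":.06,"bush":.018}[nm]))
E
```

```text
top ((604.2839965820312, 98.37809753417969), (243.92416381835938, 312.82257080078125), 74.1673812866211) z pct [0.0648 0.0704 0.0742 0.0776 0.0856]
scene ((602.8536376953125, 96.44633483886719), (251.94454956054688, 314.3288879394531), 74.10393524169922) z pct [0.0642 0.0689 0.0735 0.0763 0.084 ]
[224 185  28  11 145] [237.46206897 190.08275862]
bar ((541.6683959960938, 114.85842895507812), (76.82402801513672, 14.092011451721191), 74.23997497558594) [541.87553516 114.75733917]
cover ((545.2483520507812, 114.83401489257812), (220.16860961914062, 151.49693298339844), 73.98854064941406)
glue [[0.61565092 0.2645681  0.085     ]]
jar [[ 0.51012379 -0.06272088  0.06      ]]
bush [[0.39947036 0.09793049 0.018     ]]
```

The fit agrees with the given sizes: box 244×313 mm, cover 220×151 mm, bar 77×14 mm. Yaw is about −15.9°, and the bar sits at box (−64, 0), inside its allowed range. Next I'll push the cover.

```bash
cat >> h.py <<'E'
from scipy.spatial.transform import Rotation as Ro
O=np.array([.6038,.0977]); YAW=np.deg2rad(-15.85)
ex=np.array([np.cos(YAW),np.sin(YAW)]); ey=np.array([-ex[1],ex[0]])
def w(x,y,z): return np.r_[O+(x*ex+y*ey)/1000,z/1000]      # box mm -> world
def b(p): d=(np.asarray(p)[...,:2]-O)*1000; return np.stack([d@ex,d@ey],-1)
def down(a):  # tool pointing down, tool x along box angle a (rad, ccw)
    a+=YAW; X=np.array([np.cos(a),np.sin(a),0]); Z=np.array([0,0,-1.]); return Ro.from_matrix(np.c_[X,np.cross(Z,X),Z]).as_rotvec()
def st(msg=""): s=ctrl.observe(); print(msg,round(s["time"],2),b(s["tcp_pos"]).round(1),round(s["tcp_pos"][2]*1000,1),np.round(s["ft_force"],1),s["qpos"][-1].round(2))
E
python3 - <<'E'
from h import *
for a in(0,np.pi):
  for p,e in((w(-105,0,82),0),(w(60,0,82),0),(w(-85,20,41),np.pi/2)): 
    q=inverse_kinematics(p,down(a+e)); print(a,e,None if q is None else np.round(q,2))
E
```

```text
0 0 [-0.28  0.54 -0.08  2.02  0.08  0.59 -2.26]
0 0 [-0.17  0.71 -0.04  1.62  0.03  0.81 -2.07]
0 1.5707963267948966 [-0.01  0.67 -0.52  1.97  0.54  0.64 -1.15]
3.141592653589793 0 [ 0.12  0.61 -0.68  2.01  0.58  0.72  0.37]
3.141592653589793 0 [ 0.21  0.79 -0.71  1.61  0.6   0.97  0.59]
3.141592653589793 1.5707963267948966 [ 0.38  0.99 -1.3   1.96  1.08  1.14  1.48]
```

```bash
python3 - <<'E'
from h import *
command_gripper(0.0,40)
R=down(0.)
ctrl.goto(w(-108,0,200),R); st("above")
ctrl.move_linear(w(-108,0,81.5),vel=.12,stop_force=12); st("down")
print(ctrl.move_linear(w(-92,0,81.5),vel=.06,stop_force=15)); st()
print(ctrl.move_linear(w(62,0,81.5),vel=.06,stop_force=18)); st("pushed")
im,d=optics.snapshot("scene"); cv2.imwrite("pics/s1.png",cv2.resize(im[170:330,160:400],None,fx=3,fy=3)); np.save("s1.npy",d)
im,d=optics.snapshot("top"); cv2.imwrite("pics/t1.png",cv2.resize(im[90:260,160:330],None,fx=3,fy=3))
E
```

```text
above 3.86 [-107.5   -0.6] 200.0 [ 1.  -0.3 -0. ] -2.39
down 5.0 [-107.7    0.3] 82.0 [ 0.7 -0.4  0.1] -2.49
False
 5.42 [-91.5  -0.1] 81.5 [-0.9 -1.2  0.4] -2.47
True
pushed 7.62 [52.3  0.6] 80.9 [-0.7  0.2  0.4] -2.3
```

View pics/s1.png

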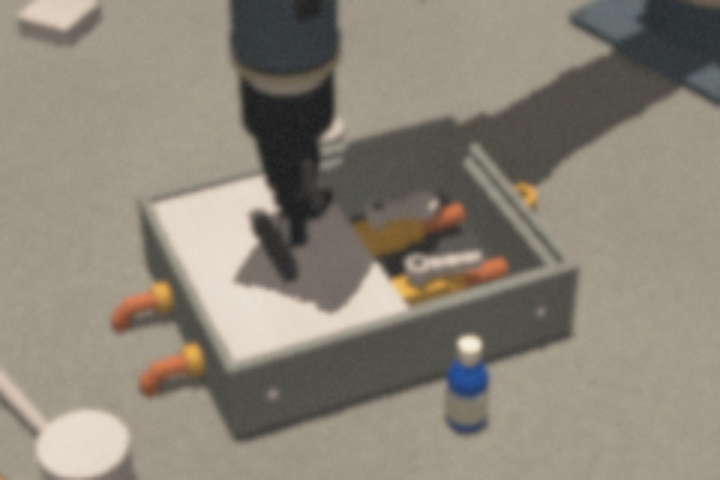

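The cover is pushed to the far stop: the force stop tripped at tool x 52 mm, against about 54 expected. The well is open and two handles are visible. Next I'll retract, move aside and look.

```bash
python3 - <<'E'
from h import *
ctrl.move_linear(w(38,0,81),vel=.08); ctrl.move_linear(w(38,0,200),vel=.2)
ctrl.goto([.38,-.42,.25],down(-.6)); st()
for n in("top","scene"):
    im,d=optics.snapshot(n); cv2.imwrite(f"pics/{n}2r.png",im); np.save(n+"2.npy",d)
T=cv2.imread("pics/top2r.png")[100:250,180:315]; S=cv2.imread("pics/scene2r.png")[200:310,200:360]
f=lambda a:cv2.resize(a,None,fx=5,fy=5,interpolation=cv2.INTER_CUBIC)
cv2.imwrite("pics/t2.png",cv2.resize(T[45:],None,fx=5.5,fy=5.5,interpolation=cv2.INTER_CUBIC)); cv2.imwrite("pics/s2.png",f(S))
E
```

```text
10.84 [ -73.  -557.9] 249.9 [-0.4 -0.1  0.4] -1.76
```

View pics/t2.png

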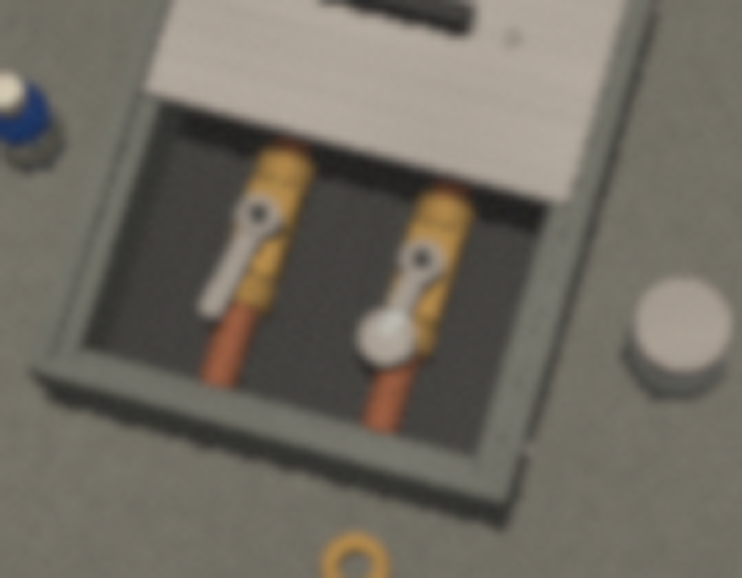

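View pics/s2.png

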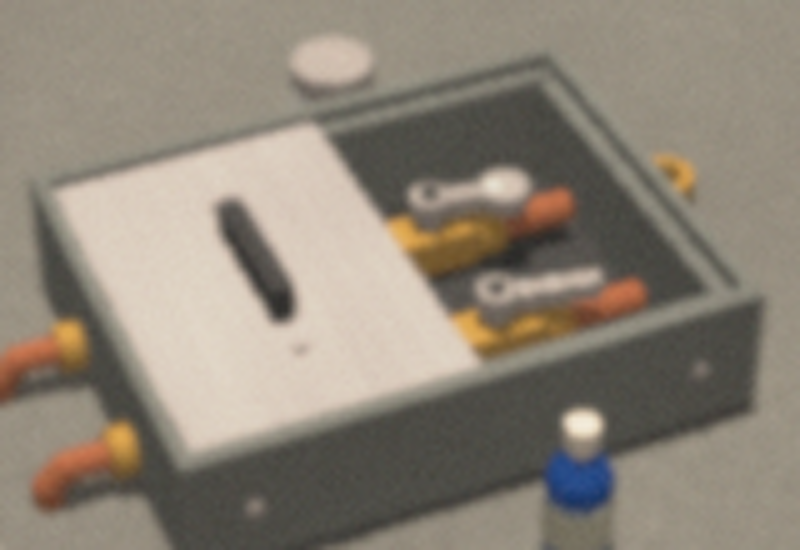

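The disc handle is in the right-hand place: disc at crop (386,337), hub at (421,257). The straight handle is on the left, from hub (257,213) to tip (208,305). Next I'll convert these to box coordinates and check the bar.

```bash
python3 - <<'E'
from h import *
px=lambda u,v:((u+.5)/5.5-.5+180,(v+.5)/5.5-.5+145)
for n,c in(("hub",(421,257)),("disc",(386,337)),("ahub",(257,213)),("atip",(208,305))): print(n,b(plane("top",[px(*c)],.054)).round(1))
g=cv2.cvtColor(cv2.imread("pics/top2r.png"),cv2.COLOR_BGR2GRAY)
p=proj("top",w(72,0,97))[0].astype(int);print(p)
m=np.zeros_like(g);m[p[1]-9:p[1]+10,p[0]-17:p[0]+18]=1
m=((g<85)&(m>0)).astype(np.uint8);n,l,s,c=cv2.connectedComponentsWithStats(m);k=1+s[1:,4].argmax();print(s[k])
v,u=np.nonzero(l==k);print("bar",b(plane("top",np.c_[u,v],.097)).mean(0))
q0=ctrl.observe()["qpos"]
for th in(-.3,.1,.8,1.57):
    h=np.array([-np.cos(th),np.sin(th)]);t=np.array([np.sin(th),np.cos(th)]);p=np.array([-45,-46])+39*h-25*t
    q=inverse_kinematics(w(*p,41),down(np.pi/2-th));print(th,p.round(0),None if q is None else np.round(q,2))
E
```

```text
hub [[-43.3 -43.9]]
disc [[-87.3 -38.8]]
ahub [[-43.8  41.2]]
atip [[-95.6  50.6]]
[251 143]
[238 140  27  11 141]
bar [67.18498219  0.13200697]
-0.3 [-75. -81.] [ 0.28  0.67 -0.68  2.06  0.7   0.65 -0.85]
0.1 [-86. -67.] [ 0.22  0.66 -0.64  2.07  0.67  0.63 -1.26]
0.8 [-90. -35.] [ 0.11  0.65 -0.56  2.05  0.6   0.61 -1.94]
1.57 [-70.  -7.] [-0.01  0.66 -0.43  1.97  0.46  0.61 -2.59]
```

```bash
cat > cov.py <<'E'
from h import *
def cov(im,tag):
    g=cv2.cvtColor(im,cv2.COLOR_BGR2GRAY); m=(g>120).astype(np.uint8)
    k=np.zeros_like(m);k[100:235,187:303]=1
    poly=proj("top",[w(x,y,75) for x,y in((-140,-110),(-140,110),(150,110),(150,-110))]).astype(np.int32)
    kk=np.zeros_like(m);cv2.fillPoly(kk,[poly],1);m&=kk
    n,l,s,c=cv2.connectedComponentsWithStats(m);v,u=np.nonzero(l==1+s[1:,4].argmax())
    B=b(plane("top",np.c_[u,v],.075)); xs=[]
    for y0 in(-85,-60,60,85):
        q=B[abs(B[:,1]-y0)<8][:,0]; xs.append((y0,round(q.min(),1),round(q.max(),1)))
    print(tag,xs)
if __name__=="__main__":
    cov(cv2.imread("pics/top0.png"),"start"); cov(cv2.imread("pics/top2r.png"),"now")
E
python3 cov.py
```

```text
start [(-85, np.float64(-136.3), np.float64(13.5)), (-60, np.float64(-136.5), np.float64(13.8)), (60, np.float64(-136.4), np.float64(13.9)), (85, np.float64(-136.3), np.float64(14.0))]
now [(-85, np.float64(-3.0), np.float64(147.0)), (-60, np.float64(-2.8), np.float64(147.2)), (60, np.float64(-3.4), np.float64(146.9)), (85, np.float64(-3.7), np.float64(146.6))]
```

The cover now spans x −3 to +147, exactly at the far stop and square. The gas handle is at about 0.12 rad. Next I'll turn it, rotating the tool along with the handle.

```bash
python3 - <<'E'
from h import *
S=np.array([-44,-44.8])
def pose(th,off=26,r=40):
    h=np.array([-np.cos(th),np.sin(th)]);t=np.array([np.sin(th),np.cos(th)]); return S+r*h-off*t, down(np.pi/2-th)
p,R=pose(.11,37); ctrl.goto(w(*p,180),R); st("above")
ok=not ctrl.move_linear(w(*p,41),vel=.12,stop_force=8); st("in")
if ok:
  for th in(.15,.4,.65,.9,1.15,1.4,1.5,1.56,1.62,1.68):
    p,R=pose(th); hit=ctrl.move_linear(w(*p,41),vel=.05,orientation=R,stop_force=14); st(f"{th} {hit}")
    if hit: break
im,d=optics.snapshot("scene"); cv2.imwrite("pics/s3.png",cv2.resize(im[200:310,200:360],None,fx=5,fy=5))
E
```

```text
above 12.72 [-87.2 -78.4] 179.9 [-0.4 -0.1 -1.1] -1.01
in 14.03 [-87.5 -77. ] 41.5 [ 0.3  1.3 -0. ] -1.23
0.15 False 14.43 [-87.2 -64.2] 41.3 [-0.4 -0.2  0.3] -1.27
0.4 False 14.82 [-90.9 -53.1] 41.1 [-0.2  0.6  0.4] -1.48
0.65 False 15.22 [-91.6 -41.3] 41.0 [-0.9  0.3  0.7] -1.68
0.9 False 15.62 [-89.2 -29.7] 41.0 [ 0.1  0.3 -0.7] -1.87
1.15 False 16.02 [-84. -19.] 40.9 [-0.7 -0.  -1.1] -2.05
1.4 False 16.43 [-76.3  -9.8] 41.0 [-0.6  1.  -0.1] -2.23
1.5 False 16.68 [-72.8  -6.8] 41.0 [-1.3  1.3 -1.3] -2.3
1.56 False 16.93 [-70.7  -5.1] 40.9 [-2.7  1.  -0.9] -2.34
1.62 False 17.18 [-70.3  -4.3] 40.7 [-9.1  2.4  4. ] -2.38
1.68 False 17.43 [-70.   -3.5] 40.5 [-15.7   2.9   9.3] -2.42
```

View pics/s3.png

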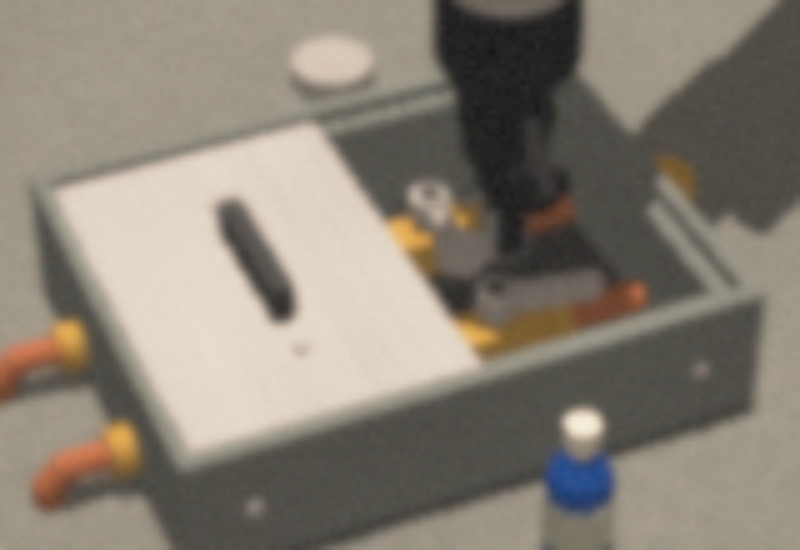

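The handle is against its stop: the reaction rose to about 16 N without further motion. The picture shows the disc at (465,250), pointing across the box. Next I'll back off, lift clear and check from above.

```bash
python3 - <<'E'
from h import *
from cov import cov
ctrl.move_linear(w(-84,-8,41),vel=.05); ctrl.move_linear(w(-84,-8,180),vel=.15)
ctrl.goto([.38,-.42,.25],down(-.6)); st("clear")
im,d=optics.snapshot("top"); cov(im,"final")
cv2.imwrite("pics/t4.png",cv2.resize(im[145:250,180:315],None,fx=5.5,fy=5.5,interpolation=cv2.INTER_CUBIC))
E
```

```text
clear 21.09 [ -73.2 -557.7] 249.8 [ 0.5 -0.3  0. ] -1.67
final [(-85, np.float64(-2.8), np.float64(147.0)), (-60, np.float64(-2.8), np.float64(147.2)), (60, np.float64(-3.4), np.float64(146.9)), (85, np.float64(-3.7), np.float64(146.6))]
```

View pics/t4.png

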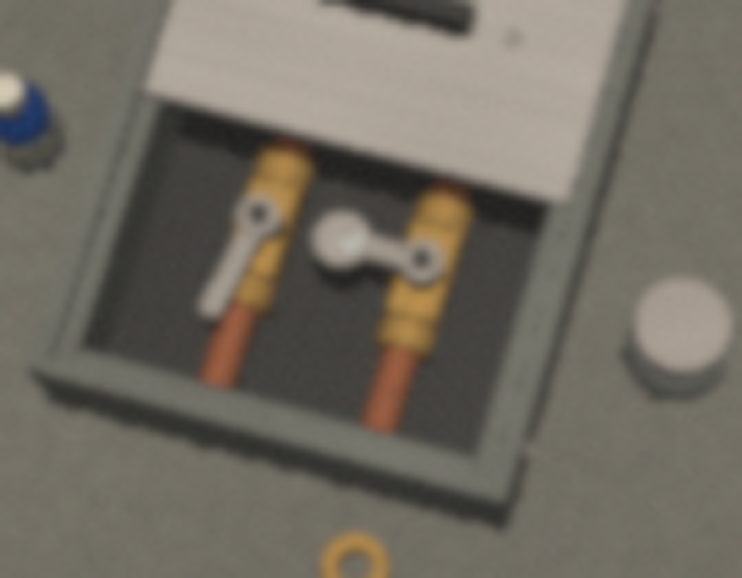

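The disc at (341,239) and hub at (421,257) lie parallel to the cover edge to within about 1.5°, which is pixel error. The straight handle, bushing, glue stick and jar have not moved. I'll hand it in.

```bash
python3 -c "
from bench import ctrl
ctrl.job_done()"
```

```text
the job is handed in; nothing more can be done
```

The torch gas is shut off and the job is handed in, at about 21 s on the robot's clock against the 51 s limit.

- **Cover:** I pushed it by its bar with closed fingers, straight back to the far stop. The last picture shows it at box x −3 to +147 mm and square, so the whole well is open.
- **Gas handle:** The disc handle was in the right-hand place, starting at about 0.12 rad. I pushed it clockwise until it met its stop with about 16 N. From above it points across the box, within about 1.5° of exact, which is the limit of the reading.
- **Everything else:** The straight handle, bushing, glue stick and jar look unmoved in the last picture. I did not re-check the mallet, driver, flat stake and dish at the end, but the arm only passed high above the bench.

One check disagreed: the bar alone measured x = 67 mm, not the 72 mm expected at the far stop. The same reading was about 3 mm low against the cover's own edges at the start, because the camera sees the bar's front face. I relied on the cover's edges, which put it at the stop.

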